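# Shut the drying cabinet and check a printing block's moisture

## Robot

A 6-joint arm with a two-finger parallel gripper is mounted at the origin on the work surface. World frame = base frame: x ahead of the robot, y to its left, z up, the work surface at z = 0. Lengths are in m, angles in rad, forces in N, time in s.
With the tool pointing down it reaches from about 0.35 to 0.975 m from the base axis. Payload 7.1 kg.
Tool frame: the origin (TCP) lies at the very end of the fingers, on their centre line; the grasp point (between the pads) lies 19 mm behind it; z points along the fingers, y is the line along which they close (so a half turn about z gives the same grasp; the last joint's range is limited). The gripper opens to 88 mm and grips with 3 to 60 N. Pads are 20 mm wide; open, the fingers measure 115 mm over their backs; the gripper's body (75 mm by 178 mm) begins 61 mm behind the grasp point.
Start: joints at [1.268, 0.423, 1.63, -0, 1.089, -0.019], TCP at [0.175, 0.6, 0.223] pointing down, gripper open.
Joint ranges: [-3, 3], [-0.9, 2.11], [0.09, 2.58], [-1.31, 4.45], [0.11, 2.69], [-2.54, 2.54]. Speed limits (rad/s): [2.39, 2.39, 3.01, 3.14, 3.14, 3.14].

## Interface

Orientations are given as a 3x3 rotation matrix whose columns are the frame's x, y, z axes.
In Python, from station import read_state, read_camera, camera_model, sign_off, silhouettes, place_of gives the robot as it stands. The module is installed in compiled form; this text tells all that it offers.
- The arm moves only by the tool servo_tool, never from a script. Its argument "deltas" is a list that holds one entry, the list of rows, each a list of 5 numbers: the finger opening in cm, from 0 to 8.78, then the shift along the tool's x, y, z in cm, then the turn about the tool's z in degrees. A call has exactly 5 rows; each row shifts and turns the commanded pose from where the row before left it, along the tool's axes as they then stand; what a row does not reach is not made up. A row lasts 1/10 s, in which the tool goes at most 50 mm and 8.59 degrees, less where a joint would pass 70% of its speed; a pose out of reach is approached as far as the arm can. A call is refused whole if a number of a shift passes 5 or a number of a turn 8.59, either way. A call with a gripper value outside its range is refused whole. The fingers move at their own pace and stop on an object; "squeeze" is the grip in N (left out, the last holds). Time passes only in rows, so rows that do not move let the fingers close, or fill a call up. It gives the time, the measured TCP pose, the force, the opening and the grip force at its end, in the units of the state.
- read_state(): the state, without advancing time (a new reading comes with each control period).
- read_camera(name): name is "side" or "top"; returns the picture (420x560x3 uint8, blue, green, red); there is no depth.
- camera_model(name): a dict with "mtx" (3x3 intrinsics, pixels), "world_to_cam" (4x4, takes a point from world to camera coordinates). Camera axes: x right, y down, z forward; pixel columns grow to the right and rows downward; lengths in m; the calibration is good to about 2 mm. A picture is of the moment at which its call begins. camera_model takes no time and is no camera call.
- sign_off(): hands the job in; it is judged then, once.
Trained networks look in the newest picture that a camera, given by its name, has taken for a name from the list of things; names that differ only in an ending like _2 or _b are one class to them, and where a whole thing is asked for, a point or a joint stands for the part that bears it (a point fixed in the world has none). Each returns a list of dicts, best first, with "confidence" (0 to 1); they miss things now and then, are a little off and sometimes report something else, mostly with a low value. They report only what shows in the picture. A call takes as long as a camera call. They do not tell look-alikes from the thing itself.
- silhouettes(camera, thing): "region" (420x560 bool, what is visible of it).
- place_of(camera, thing): "centre" ([x, y, z] in m, in the coordinates of the camera as it stood for that picture, good to about 4 mm: a listed point, or the origin of a listed thing).
The state is a dict: "time": time; "joints": joint angles; "dq": joint speeds; "effort": joint torques, N m; "tool_pos": TCP position; "ee_rot": TCP orientation; "wrist_force": force on the tool from outside, world axes, zero at the start; "torque": the same for the moment, N m; "gripper_width": opening from 0.0 (shut) to 1.0 (fully open); "grip_force": force on a finger pad.
Only numpy, scipy, OpenCV 4.12 (cv2) and the standard library are available. Lean on these libraries where they do the work, as an engineer would, in place of code of your own. Each camera call takes 0.05 s, during which the arm holds its last target. There are 200 camera calls.

## Task

The printing block with the turquoise spot has just come out of the drying cabinet: first push the cabinet's door fully shut until its catch seats, so the other blocks go on drying. Then take the orange moisture meter out of its holder and, keeping it upright, hold its sprung tip on the turquoise spot, pressing lightly so that the tip is sprung in about half way and not to its stop. Finish while still holding the meter there in the gripper; leave the blocks, the jar and the brush where they lie.

Things in the scene. Friction and masses are not known exactly. Their poses are not given: they have to be found in the camera images.
- dryer: White bench-top drying cabinet, 320 wide x 320 deep x 290 mm high, fixed on the table. Origin: middle of the front lower edge of the case, at table height; x points into the cabinet (depth), y along the front to the cabinet's left side (seen facing its front), z up. Its front (door side) faces -x. The case is rigid, its top flat.
- dryer_door (a joint): Hinge of the grey-framed glazed cabinet door, rad: 0 = shut on its catch, grows as it opens towards the cabinet's -x side; starts at 0.45 to 0.9. The door stays where it is left (slight friction). From 0.06 rad on a sprung roller catch resists with about 5 N near the free edge; below about 0.025 rad it pulls the door home and keeps it there.
- door_hinge (a point): Point on the door's vertical hinge line at the cabinet's right front edge, on the door's inner face, 265 mm high. The door is 320 mm wide, 18 mm thick (outwards), from 14 to 290 mm high, with a flat frame 45 mm wide all round. A steel D-handle stands 35 mm out near the free edge, from 80 to 180 mm high.
- door_push (a point): Point on the door's outer face where it may be pushed: 270 mm from the hinge line, 25 mm below the door's top edge (height 265 mm, above the handle). It moves with the door; its x axis points through the door towards the inside (the way to push), z up.
- holder: Black plastic holder on a grey foot, 60 x 46 x 90 mm high (foot 84 x 72 mm), fixed on the table; an open-topped well of 44 x 30 mm in which the meter stands tip down. Origin: centre of its underside; x along its longer side, z up. The meter lifts straight up out of it; it is 49 mm deep in the well.
- meter: Orange hand-held moisture meter, 0.2 kg, upright in its holder, tip down. Origin: lower end of the unpressed tip, on the long axis; z points up along the meter. Housing 40 (x) x 26 (y) mm, flat-sided, 37 to 177 mm above the origin; black nose, 22 mm in diameter, 22 to 37 mm. In the holder the origin is 6 mm above the table, so 93 mm of housing stand above the holder. Grip it across the 26 mm.
- tip_end (a point): The lower end of the meter's steel ball tip (ball 16 mm in diameter), on the meter's long axis; the contact point.
- meter_tip (a joint): How far the sprung tip is pressed into the meter, m: 0 = fully out, 0.014 = at its stop. The spring takes 1 N to start, 350 N/m: 3.5 N half way (7 mm), 5.9 N at the stop.
- block: Brown rectangular wooden printing block lying loose, carved face down, handle up: 150 (x) x 106 (y) mm, its flat back 40 mm above the table, 0.55 kg. A wooden handle 84 mm long (y) and 34 mm wide (x) runs across the middle of the back and rises to 70 mm. Origin: centre of its underside.
- spot (a point): Centre of the turquoise painted spot, 26 mm in diameter, on the flat back of the block, 50 mm along the block's +x from its centre, 40 mm above the table.
- round_block: Bystander: dark round printing block, 136 mm in diameter, back at 38 mm, handle (84 x 34 mm) up to 68 mm, no spot. Origin: centre of its underside.
- jar: Bystander: closed blue jar, 60 mm in diameter, 85 mm high. Origin: centre of its underside.
- brush: Bystander: block brush lying bristles down, 130 (x) x 44 (y) x 38 mm high. Origin: centre of its underside.
There are look-alikes about, which are no part of the job. What is meant by the meter is not pink, and is the larger of those in its own colour.

How it is judged:
On the way, in this order (a step that is already met when the one before it is completed fails the run):
1. the cabinet door is pushed shut and seated on its catch (value of joint dryer_door below 0.02 rad), for 0.3 s.
2. the meter is lifted clear of its holder in the gripper (z of meter in the frame of holder above 0.06 m and contact force between the fingers and meter above 1 N), for 0.2 s.
At the end, for the whole second after the job is handed in: Door on its catch (under 0.02 rad); meter held still by the fingers, upright within 0.15 rad, tip end within 13 mm of the spot's centre, pressed in 2 to 12.5 mm, 1 to 9 N on the block; robot not touching the block; blocks, jar and brush within 20 mm of their starts (value of joint dryer_door below 0.02 rad and contact force between the fingers and meter above 1 N and contact force between meter and block between 1 and 9 N and value of joint meter_tip between 0.002 and 0.0125 m and horizontal distance between tip_end and spot below 0.013 m and angle between meter's own z axis and vertical below 0.15 rad and z of tip_end in the frame of block above 0.035 m and linear speed of meter below 0.02 m/s and contact force between each of the arm, the fingers and block below 0.5 N and distance of each of block, round_block, jar, brush from where it was at the start of the episode below 0.02 m); the arm keeps its last pose, push and grip.
It fails at once if the meter was rammed onto the block (over 20 N) (contact force between meter and block above 20 N).
It fails at once if a block, the jar or the brush was shoved out of place (over 20 mm) (distance of any of block, round_block, jar, brush from where it was at the start of the episode above 0.02 m).
It also fails if it takes over 56 s, if anything falls off the work surface, if the arm or the gripper's body presses on something with over 40 N, if the wrist force passes 120 N, or if a joint passes its speed limit or range.

## Working session

There is one attempt and no reset: what is moved stays moved. The work goes in short steps, Python scripts to look and compute and a tool call to move; the robot and the scene stay as the last step left them, time stands still between calls to the robot, and variables do not carry over. Pictures are saved under pics/ and viewed, at most 10 in all, crops included, and the job is handed in when it is done.

Besides the shell and the picture viewer there is one more tool, called after "Emit:" as name(argument=value, ...) on one line, values as JSON. servo_tool: Moves the arm, as the interface text tells. Its arguments: {"type":"object","properties":{"deltas":{"type":"array","items":{"type":"array","items":{"type":"array","items":{"type":"number"}}}},"squeeze":{"type":"number"}},"required":["deltas"]}

```bash
mkdir -p pics; cat > h.py <<'E'
import numpy as np, cv2
from station import *
def w(cam,p):
    T=np.linalg.inv(np.array(camera_model(cam)["world_to_cam"])); return (T@np.r_[p,1])[:3]
def pix(cam,P):
    m=camera_model(cam); c=(np.array(m["world_to_cam"])@np.r_[P,1])[:3]; u=np.array(m["mtx"])@c; return u[:2]/u[2]
def ray(cam,uv,z):
    m=camera_model(cam); T=np.linalg.inv(np.array(m["world_to_cam"])); d=T[:3,:3]@np.linalg.inv(np.array(m["mtx"]))@np.r_[uv,1]; o=T[:3,3]; return o+d*(z-o[2])/d[2]
E
python3 - <<'E'
from h import *
for c in("side","top"):
    cv2.imwrite(f"pics/{c}0.png",read_camera(c))
    print(c, np.linalg.inv(camera_model(c)["world_to_cam"])[:3,3].round(3))
    for t in("dryer","door_hinge","door_push","holder","meter","tip_end","block","spot","round_block","jar","brush"):
        for r in place_of(c,t):
            p=w(c,r["centre"]); print(c,t,round(r["confidence"],2),p.round(3),pix(c,p).round())
s=read_state();print(s["time"],s["tool_pos"],s["ee_rot"],s["gripper_width"])
E
```

```text
side [0.526 0.634 0.989]
side dryer 0.73 [ 0.521 -0.356 -0.002] [302. 156.]
side door_hinge 0.76 [ 0.368 -0.3    0.268] [362. 102.]
side door_push 0.56 [ 0.601 -0.153  0.268] [271. 136.]
side meter 0.78 [ 0.648  0.055 -0.003] [251. 264.]
side meter 0.6 [0.665 0.17  0.003] [239. 303.]
side meter 0.56 [ 0.775  0.17  -0.001] [196. 301.]
side block 0.65 [ 0.49   0.27  -0.002] [308. 347.]
side block 0.53 [ 0.667  0.165 -0.001] [239. 302.]
side spot 0.66 [0.438 0.254 0.041] [332. 334.]
side spot 0.46 [ 0.489  0.267 -0.002] [309. 345.]
side round_block 0.63 [ 0.462  0.033 -0.   ] [320. 260.]
side jar 0.97 [ 0.337  0.172 -0.001] [371. 311.]
side brush 0.71 [ 0.741  0.334 -0.   ] [198. 368.]
top [ 4.130e-01 -1.000e-03  1.155e+00]
top dryer 0.65 [ 0.52  -0.356  0.   ] [387. 230.]
top dryer 0.4 [0.481 0.272 0.001] [177. 242.]
top door_push 0.6 [ 0.597 -0.157  0.269] [336. 186.]
top holder 0.59 [0.663 0.171 0.001] [213. 182.]
top meter 0.71 [0.77  0.167 0.   ] [216. 148.]
top meter 0.68 [0.668 0.164 0.001] [215. 181.]
top meter 0.68 [0.645 0.052 0.001] [252. 188.]
top tip_end 0.45 [ 0.365 -0.299  0.268] [400. 287.]
top block 0.76 [0.481 0.269 0.   ] [178. 242.]
top spot 0.78 [0.438 0.253 0.037] [180. 257.]
top round_block 0.77 [ 0.459  0.027 -0.004] [260. 250.]
top jar 0.82 [0.331 0.17  0.002] [211. 294.]
top brush 0.87 [0.733 0.337 0.001] [159. 159.]
top brush 0.15 [ 0.518 -0.357  0.004] [388. 230.]
1.2 [0.17495708 0.59998117 0.2226563 ] [[-9.60004112e-01  2.79985901e-01 -2.00695646e-05]
 [ 2.79985902e-01  9.60004111e-01 -4.90656634e-05]
 [ 5.52917054e-06 -5.27224337e-05 -9.99999999e-01]] 0.9979915695387704
```

View pics/side0.png

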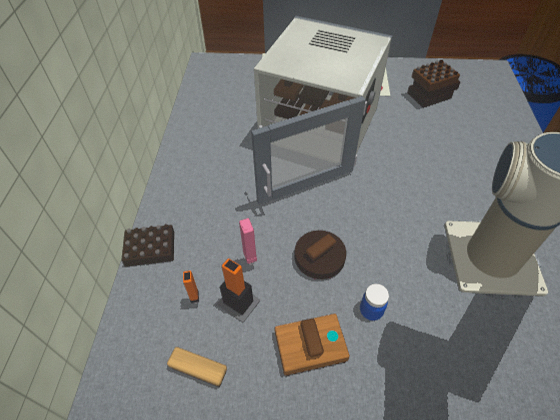

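View pics/top0.png

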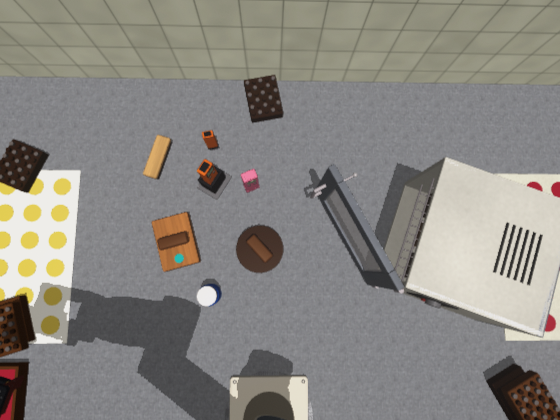

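The side view shows the door standing open, with its free edge near (258,165). The tall orange meter is in its black holder at (236,285), with a pink look-alike at (248,240) and a small orange one at (190,287). The spot is at (333,336). The top view agrees (holder 210,178; spot 179,258). Next I measure the meter's yaw from a crop.

```bash
python3 - <<'E'
from h import *
im=cv2.imread("pics/top0.png"); sd=cv2.imread("pics/side0.png")
a=cv2.resize(im[140:215,170:245],None,fx=5,fy=5,interpolation=cv2.INTER_CUBIC)
b=cv2.resize(sd[245:320,205:280],None,fx=5,fy=5,interpolation=cv2.INTER_CUBIC)
cv2.imwrite("pics/crop.png",np.hstack([a,b]))
for p in [(0.667,0.168,z) for z in(0.006,0.09,0.183)]: print(pix("top",p).round(1),pix("side",p).round(1))
E
```

```text
[213.9 180.5] [238.3 301.3]
[209.7 174. ] [235.3 285.3]
[204.1 165.5] [231.4 265. ]
```

View pics/crop.png

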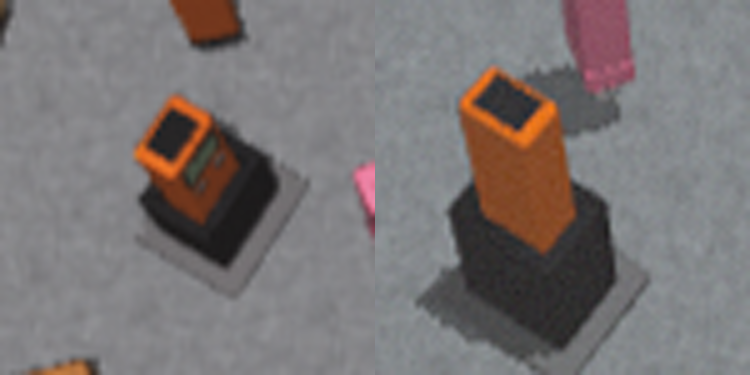

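The crop shows the meter's top face clearly. Its corners in the top-camera crop are (176,95), (212,118), (175,180) and (137,153), and in the side-camera crop (120,68), (182,100), (153,148) and (87,103).

```bash
python3 - <<'E'
from h import *
for c,o,C in(("top",(170,140),[(176,95),(212,118),(175,180),(137,153)]),("side",(205,245),[(182,100),(153,148),(87,103),(120,68)])):
    P=np.array([ray(c,(o[0]+(x+.5)/5-.5,o[1]+(y+.5)/5-.5),.183)[:2] for x,y in C])
    e=np.diff(np.vstack([P,P[:1]]),axis=0)
    print(c,P.mean(0).round(4),np.linalg.norm(e,axis=1).round(3),np.degrees(np.arctan2(e[:,1],e[:,0])).round(1))
# door estimates
for c in("side","top"):
  read_camera(c)
  for t in("door_hinge","door_push","spot"):
    for r in place_of(c,t): print(c,t,round(r["confidence"],2),w(c,r["centre"]).round(3))
E
```

```text
top [0.6634 0.1667] [0.022 0.037 0.024 0.036] [-122.6  151.3   54.7  -31.6]
side [0.6662 0.1691] [0.026 0.038 0.022 0.033] [  68.2  -33.  -123.2  153.4]
side door_hinge 0.78 [ 0.369 -0.298  0.27 ]
side door_push 0.89 [ 0.6   -0.155  0.269]
side spot 0.85 [0.438 0.254 0.039]
side spot 0.52 [ 0.523 -0.354  0.   ]
top door_hinge 0.67 [ 0.365 -0.304  0.27 ]
top door_hinge 0.57 [ 0.519 -0.355  0.   ]
top door_push 0.96 [ 0.595 -0.158  0.272]
top spot 0.79 [0.437 0.255 0.035]
top spot 0.29 [0.48  0.272 0.003]
```

Emit:
servo_tool(deltas=[[[0,0,0,-1.35,7.5],[0,0,0,-1.35,7.5],[0,-3.8,-2.2,0,0],[0,-3.8,-2.2,0,0],[0,-3.8,-2.2,0,0]]], squeeze=20)

```text
time: 2.1
tool_pos: [0.2385, 0.4832, 0.2497]
ee_rot: [[-0.855, 0.518, 0.0], [0.518, 0.855, 0.0], [-0.0, 0.0, -1.0]]
wrist_force: [1.1, -0.4, -0.6]
gripper_width: 0.586
grip_force: 0.0
```

Emit:
servo_tool(deltas=[[[0,-3.8,-2.2,0,0],[0,-3.8,-2.2,0,0],[0,-3.8,-2.2,0,0],[0,-3.8,-2.2,0,0],[0,-3.8,-2.2,0,0]]])

```text
time: 2.6
tool_pos: [0.3441, 0.2903, 0.25]
ee_rot: [[-0.855, 0.519, 0.001], [0.519, 0.855, 0.0], [-0.0, 0.001, -1.0]]
wrist_force: [0.1, 1.3, -0.1]
gripper_width: 0.127
grip_force: 0.0
```

Emit:
servo_tool(deltas=[[[0,-3.8,-2.2,0,0],[0,-3.8,-2.2,0,0],[0,-3.8,-2.2,0,0],[0,-3.8,-2.2,0,0],[0,-3.8,-2.2,0,0]]])

```text
time: 3.1
tool_pos: [0.4495, 0.0974, 0.25]
ee_rot: [[-0.855, 0.519, 0.001], [0.519, 0.855, 0.0], [-0.001, 0.001, -1.0]]
wrist_force: [0.7, -0.0, -0.2]
gripper_width: 0.003
grip_force: 0.0
```

```bash
python3 - <<'E'
from h import *
s=read_state();R=np.array(s["ee_rot"]);p=s["tool_pos"].copy() if hasattr(s["tool_pos"],'copy') else np.array(s["tool_pos"]);p=np.array(p)
H=np.array([.367,-.3])
def P(t,off=.033): t=np.radians(t);c,n=np.cos(t),np.sin(t);return np.r_[H+.265*np.array([c,n])+off*np.array([-n,c]),.25]
pts=[P(28,.07),P(28)]+[P(t) for t in np.arange(24,-24.1,-4)]
for t in pts: d=R.T@(t-p)*100;print(t.round(3),d.round(2));p=t
E
```

```text
[ 0.568 -0.114  0.25 ] [-2.11e+01 -1.19e+01  1.00e-02]
[ 0.585 -0.146  0.25 ] [-3.18 -1.89  0.  ]
[ 0.596 -0.162  0.25 ] [-1.68 -0.81  0.  ]
[ 0.605 -0.178  0.25 ] [-1.62 -0.92  0.  ]
[ 0.613 -0.195  0.25 ] [-1.55 -1.03  0.  ]
[ 0.619 -0.213  0.25 ] [-1.48 -1.14  0.  ]
[ 0.625 -0.23   0.25 ] [-1.39 -1.24  0.  ]
[ 0.629 -0.249  0.25 ] [-1.3  -1.33 -0.  ]
[ 0.632 -0.267  0.25 ] [-1.21 -1.42 -0.  ]
[ 0.634 -0.286  0.25 ] [-1.11 -1.5  -0.  ]
[ 0.634 -0.304  0.25 ] [-1.   -1.57 -0.  ]
[ 0.633 -0.323  0.25 ] [-0.89 -1.64 -0.  ]
[ 0.631 -0.341  0.25 ] [-0.77 -1.7  -0.  ]
[ 0.627 -0.36   0.25 ] [-0.65 -1.75 -0.  ]
[ 0.623 -0.378  0.25 ] [-0.53 -1.79 -0.  ]
```

Emit:
servo_tool(deltas=[[[0,-4.2,-2.4,0,0],[0,-4.2,-2.4,0,0],[0,-4.2,-2.4,0,0],[0,-4.2,-2.4,0,0],[0,-4.2,-2.4,0,0]]])

```text
time: 3.6
tool_pos: [0.5668, -0.1144, 0.2498]
ee_rot: [[-0.855, 0.519, 0.0], [0.519, 0.855, 0.0], [-0.0, 0.0, -1.0]]
wrist_force: [0.9, 0.0, 1.1]
gripper_width: 0.007
grip_force: 0.0
```

Emit:
servo_tool(deltas=[[[0,-1.6,-0.95,0,0],[0,-1.6,-0.95,0,0],[0,-1.7,-0.8,0,0],[0,-1.6,-0.9,0,0],[0,-1.55,-1.05,0,0]]])

```text
time: 4.1
tool_pos: [0.6111, -0.1939, 0.2497]
ee_rot: [[-0.855, 0.518, -0.001], [0.518, 0.855, 0.0], [0.001, 0.0, -1.0]]
wrist_force: [-0.8, 0.0, 1.0]
gripper_width: 0.003
grip_force: 0.4
```

Emit:
servo_tool(deltas=[[[0,-1.5,-1.15,0,0],[0,-1.4,-1.25,0,0],[0,-1.3,-1.3,0,0],[0,-1.2,-1.4,0,0],[0,-1.1,-1.5,0,0]]])

```text
time: 4.6
tool_pos: [0.6322, -0.2856, 0.2497]
ee_rot: [[-0.855, 0.519, 0.0], [0.519, 0.855, 0.0], [-0.0, 0.0, -1.0]]
wrist_force: [-0.8, 0.0, -0.4]
gripper_width: 0.007
grip_force: 0.4
```

Emit:
servo_tool(deltas=[[[0,-1.0,-1.55,0,0],[0,-0.9,-1.6,0,0],[0,-0.5,-1.0,0,0],[0,-0.3,-0.7,0,0],[0,-0.1,-0.25,0,0]]])

```text
time: 5.1
tool_pos: [0.6293, -0.343, 0.2496]
ee_rot: [[-0.854, 0.519, 0.0], [0.519, 0.854, -0.0], [-0.0, -0.0, -1.0]]
wrist_force: [0.6, 0.2, -0.5]
gripper_width: 0.004
grip_force: 0.0
```

```bash
python3 - <<'E'
from h import *
for c in("side","top"):
  im=read_camera(c)
  if c=="side": cv2.imwrite("pics/d1.png",im)
  for r in place_of(c,"door_push")[:1]: print(c,round(r["confidence"],2),w(c,r["centre"]).round(3))
print(read_state()["wrist_force"])
E
```

```text
side 0.77 [ 0.636 -0.355  0.266]
top 0.93 [ 0.63  -0.357  0.271]
[0.58665101 0.18030765 0.03034254]
```

View pics/d1.png

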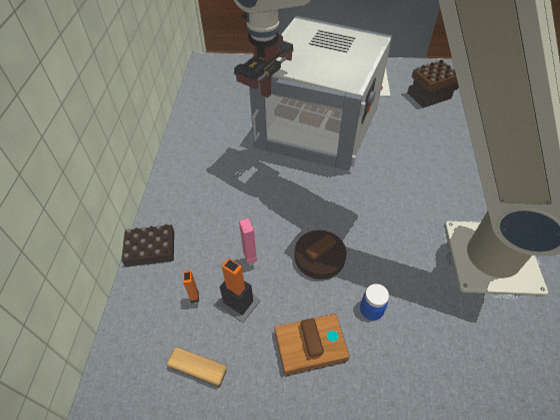

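The side view shows the door almost shut, with the fingers at its free edge near (262,80). I'll creep onto the catch now, watching the force.

Emit:
servo_tool(deltas=[[[0,-0.06,-0.3,0,0],[0,-0.06,-0.3,0,0],[0,-0.06,-0.3,0,0],[0,-0.06,-0.2,0,0],[0,0,0,0,0]]])

```text
time: 5.8
tool_pos: [0.6263, -0.3526, 0.2498]
ee_rot: [[-0.855, 0.519, 0.001], [0.519, 0.855, -0.0], [-0.001, 0.0, -1.0]]
wrist_force: [1.1, 0.9, 0.0]
gripper_width: 0.003
grip_force: 0.4
```

Emit:
servo_tool(deltas=[[[0,-0.05,-0.2,0,0],[0,-0.05,-0.2,0,0],[0,-0.05,-0.2,0,0],[0,0,0,0,0],[0,0,0,0,0]]])

```text
time: 6.3
tool_pos: [0.6238, -0.359, 0.2496]
ee_rot: [[-0.855, 0.519, -0.0], [0.519, 0.855, -0.0], [0.0, -0.0, -1.0]]
wrist_force: [-0.1, 0.2, -0.0]
gripper_width: 0.002
grip_force: 0.0
```

Emit:
servo_tool(deltas=[[[0,-0.05,-0.2,0,0],[0,-0.05,-0.2,0,0],[0,0,0,0,0],[0,0,0,0,0],[0,0,0,0,0]]])

```text
time: 6.8
tool_pos: [0.6231, -0.3613, 0.2496]
ee_rot: [[-0.855, 0.518, -0.0], [0.518, 0.855, 0.002], [0.001, 0.002, -1.0]]
wrist_force: [1.3, 6.4, 0.3]
gripper_width: 0.008
grip_force: 2.8
```

```bash
python3 - <<'E'
from h import *
for c in("side","top"):
  im=read_camera(c)
  for r in place_of(c,"door_push")[:1]: print(c,round(r["confidence"],2),w(c,r["centre"]).round(3))
print(read_state()["wrist_force"])
E
```

```text
side 0.63 [ 0.631 -0.376  0.267]
top 0.71 [ 0.627 -0.377  0.27 ]
[1.93430558 4.98510449 0.64788715]
```

Emit:
servo_tool(deltas=[[[0,0,-0.1,0,0],[0,0,-0.1,0,0],[0,0,-0.1,0,0],[0,0,0,0,0],[0,0,0,0,0]]])

```text
time: 7.5
tool_pos: [0.623, -0.3615, 0.2496]
ee_rot: [[-0.856, 0.518, 0.002], [0.518, 0.856, 0.005], [0.001, 0.006, -1.0]]
wrist_force: [5.3, 13.1, 0.1]
gripper_width: 0.004
grip_force: 7.3
```

The tool stayed put while the force rose to 13 N, so the door is on its stop. I'll back off and check that it holds.

Emit:
servo_tool(deltas=[[[0,0,1.0,0,0],[0,0,3.0,0,0],[8,0,4.0,0,0],[8,0,4.0,0,0],[8,0,4.0,0,0]]])

```text
time: 8.0
tool_pos: [0.7049, -0.2276, 0.2498]
ee_rot: [[-0.854, 0.519, 0.0], [0.519, 0.854, -0.001], [-0.0, -0.001, -1.0]]
wrist_force: [0.5, -0.7, -0.4]
gripper_width: 0.239
grip_force: 0.0
```

```bash
python3 - <<'E'
from h import *
for c in("side","top"):
  im=read_camera(c)
  for t in("door_push","holder","meter"):
    for r in place_of(c,t): print(c,t,round(r["confidence"],2),w(c,r["centre"]).round(3))
s=read_state();d=np.array([.665,.168,.25])-s["tool_pos"];print(np.array(s["ee_rot"]).T@d*100)
E
```

```text
side door_push 0.67 [ 0.632 -0.376  0.265]
side holder 0.84 [ 0.668  0.167 -0.001]
side meter 0.96 [0.663 0.171 0.005]
side meter 0.85 [ 0.651  0.055 -0.004]
side meter 0.65 [ 0.773  0.167 -0.002]
side meter 0.32 [ 0.37  -0.301  0.267]
top door_push 0.46 [ 0.629 -0.374  0.272]
top holder 0.72 [0.663 0.169 0.001]
top meter 0.84 [ 0.647  0.051 -0.   ]
top meter 0.75 [0.768 0.171 0.001]
top meter 0.71 [0.668 0.168 0.007]
[24.00355801 31.97116327 -0.04210534]
```

Emit:
servo_tool(deltas=[[[8,2.7,3.6,0,0],[8,2.7,3.6,0,0],[8,2.7,3.6,0,0],[8,2.7,3.6,0,0],[8,2.7,3.6,0,0]]])

```text
time: 8.9
tool_pos: [0.6818, -0.0044, 0.2499]
ee_rot: [[-0.854, 0.521, 0.0], [0.521, 0.854, -0.0], [-0.0, 0.0, -1.0]]
wrist_force: [0.3, -0.3, 0.1]
gripper_width: 0.907
grip_force: 0.0
```

Emit:
servo_tool(deltas=[[[8,2.7,3.6,0,0],[8,2.7,3.6,0,0],[8,2.7,3.6,0,0],[8,2.4,3.2,0,0],[8,0,0,0,0]]])

```text
time: 9.4
tool_pos: [0.6647, 0.1731, 0.2499]
ee_rot: [[-0.856, 0.516, 0.0], [0.516, 0.856, 0.001], [0.0, 0.001, -1.0]]
wrist_force: [0.2, -1.0, -0.1]
gripper_width: 0.911
grip_force: 0.0
```

```bash
python3 - <<'E'
from h import *
s=read_state();d=np.array([.6655,.1685,.127])-s["tool_pos"];print(s["tool_pos"],s["gripper_width"],np.array(s["ee_rot"]).T@d*100)
im=read_camera("top");im2=read_camera("side")
cv2.imwrite("pics/g0.png",np.hstack([cv2.resize(im[110:230,130:330],(500,300)),cv2.resize(im2[180:330,180:330],(300,300))]))
E
```

```text
[0.66468219 0.17305631 0.24991047] 0.9111372836724484 [-0.30875133 -0.36222088 12.29054897]
```

View pics/g0.png

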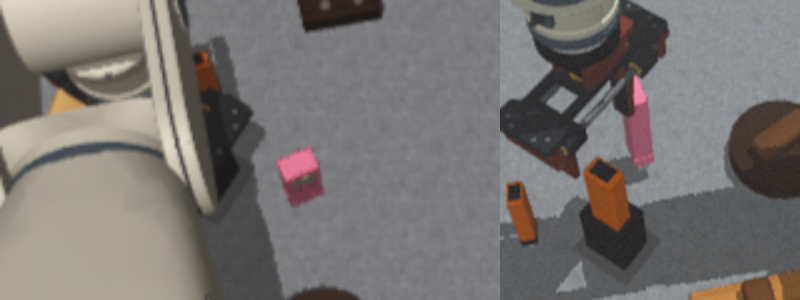

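The view shows the open fingers above the orange meter (about 605,165 in the crop). Pink and the small orange one are clear of them.

Emit:
servo_tool(deltas=[[[8,-0.3,-0.35,2,0],[8,0,0,2.5,0],[8,0,0,2.5,0],[8,0,0,2.8,0],[8,0,0,2.5,0]]])

```text
time: 10.0
tool_pos: [0.6662, 0.1622, 0.1256]
ee_rot: [[-0.853, 0.521, -0.0], [0.521, 0.853, -0.0], [-0.0, -0.0, -1.0]]
wrist_force: [-0.4, 0.0, 0.7]
gripper_width: 0.909
grip_force: 0.0
```

Emit:
servo_tool(deltas=[[[0,0,0,0,0],[0,0,0,0,0],[0,0,0,0,0],[0,0,0,0,0],[0,0,0,0,0]]], squeeze=20)

```text
time: 10.5
tool_pos: [0.6667, 0.1651, 0.128]
ee_rot: [[-0.855, 0.519, 0.002], [0.519, 0.855, 0.0], [-0.001, 0.001, -1.0]]
wrist_force: [0.4, 0.4, 0.8]
gripper_width: 0.494
grip_force: 0.0
```

Emit:
servo_tool(deltas=[[[0,0,0,0,0],[0,0,0,0,0],[0,0,0,0,0],[0,0,0,0,0],[0,0,0,0,0]]])

```text
time: 11.0
tool_pos: [0.6665, 0.1657, 0.1269]
ee_rot: [[-0.855, 0.519, 0.001], [0.519, 0.855, 0.001], [-0.001, 0.001, -1.0]]
wrist_force: [2.3, 4.1, 0.3]
gripper_width: 0.297
grip_force: 20.0
```

Emit:
servo_tool(deltas=[[[0,0,0.25,0,0],[0,0,0,-0.5,0],[0,0,0,-1.5,0],[0,0,0,-2,0],[0,0,0,-2,0]]], squeeze=30)

```text
time: 11.5
tool_pos: [0.6669, 0.1669, 0.1877]
ee_rot: [[-0.855, 0.519, -0.001], [0.519, 0.855, -0.0], [0.001, -0.001, -1.0]]
wrist_force: [0.4, -0.9, -2.1]
gripper_width: 0.291
grip_force: 30.0
```

Emit:
servo_tool(deltas=[[[0,0,0,-2,0],[0,0,0,-2,0],[0,0,0,-2,0],[0,0,0,-1,0],[0,0,0,0,0]]])

```text
time: 12.0
tool_pos: [0.668, 0.1673, 0.2589]
ee_rot: [[-0.855, 0.519, 0.003], [0.519, 0.855, 0.001], [-0.002, 0.002, -1.0]]
wrist_force: [-0.5, -0.5, -2.2]
gripper_width: 0.297
grip_force: 30.0
```

```bash
python3 - <<'E'
from h import *
s=read_state();p=s["tool_pos"];R=np.array(s["ee_rot"]);print(p,R[:,2],s["wrist_force"],s["grip_force"],p[2]-.1265)
for c in("side","top"):
  im=read_camera(c)
  for t in("tip_end","meter","spot"):
    for r in place_of(c,t): print(c,t,round(r["confidence"],2),w(c,r["centre"]).round(3))
  if c=="side":cv2.imwrite("pics/l.png",im)
E
```

```text
[0.66798615 0.1672753  0.25889203] [ 3.08349264e-03  6.14482964e-04 -9.99995057e-01] [-0.48717152 -0.51704551 -2.23139712] 29.995223879814148 0.13239203429392615
side meter 0.7 [ 0.649  0.056 -0.004]
side meter 0.63 [ 0.774  0.172 -0.001]
side meter 0.61 [0.667 0.169 0.138]
side spot 0.57 [0.439 0.253 0.039]
side spot 0.41 [0.666 0.174 0.138]
top meter 0.59 [ 0.642  0.054 -0.001]
top meter 0.49 [ 0.771  0.17  -0.002]
top spot 0.23 [ 0.733  0.335 -0.   ]
```

View pics/l.png

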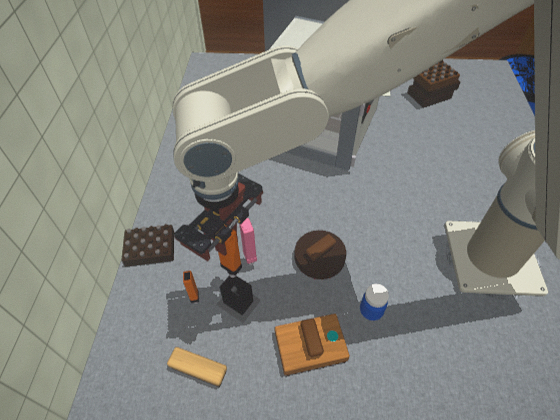

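The meter is lifted, its tip at about (231,268) above the holder, and the block and spot are undisturbed at (333,336). Next I move over the spot.

Emit:
servo_tool(deltas=[[[0,1.5,-0.3,0,0],[0,3,-0.6,0,0],[0,3.5,-0.6,0,0],[0,3.5,-0.7,0,0],[0,3.5,-0.7,0,0]]])

```text
time: 12.9
tool_pos: [0.5226, 0.2205, 0.2563]
ee_rot: [[-0.855, 0.519, -0.0], [0.519, 0.855, -0.0], [0.0, -0.0, -1.0]]
wrist_force: [0.4, 0.3, -2.6]
gripper_width: 0.296
grip_force: 30.0
```

Emit:
servo_tool(deltas=[[[0,3.5,-0.6,0,0],[0,3.0,-0.6,0,0],[0,2,-0.4,0,0],[0,0.7,-0.1,0,0],[0,0,0,0,0]]])

```text
time: 13.4
tool_pos: [0.4365, 0.2538, 0.2569]
ee_rot: [[-0.855, 0.518, 0.001], [0.518, 0.855, 0.0], [-0.001, 0.0, -1.0]]
wrist_force: [0.5, -0.4, -2.1]
gripper_width: 0.296
grip_force: 30.0
```

```bash
python3 - <<'E'
from h import *
s=read_state();p=s["tool_pos"];R=np.array(s["ee_rot"]);print(p,s["wrist_force"],R.T@(np.array([.438,.2535,p[2]])-p)*100)
for c in("side","top"):
  im=read_camera(c)
  for t in("tip_end","meter","spot"):
    for r in place_of(c,t): print(c,t,round(r["confidence"],2),w(c,r["centre"]).round(3))
E
```

```text
[0.43652446 0.25382809 0.256911  ] [ 0.46382834 -0.40588544 -2.0942208 ] [-1.43211872e-01  4.83629479e-02  1.00673891e-04]
side meter 0.88 [ 0.649  0.054 -0.005]
side meter 0.73 [ 0.771  0.168 -0.002]
side meter 0.64 [0.433 0.255 0.136]
side spot 0.89 [0.438 0.256 0.04 ]
top meter 0.79 [0.767 0.169 0.001]
top meter 0.65 [ 0.642  0.053 -0.003]
top meter 0.42 [0.434 0.249 0.133]
top spot 0.57 [0.436 0.255 0.038]
top spot 0.35 [ 0.456  0.026 -0.004]
```

Emit:
servo_tool(deltas=[[[0,-0.15,0.1,1.5,0],[0,0,0,2.5,0],[0,0,0,2.5,0],[0,0,0,1.5,0],[0,0,0,0.5,0]]])

```text
time: 14.3
tool_pos: [0.4376, 0.2529, 0.17]
ee_rot: [[-0.855, 0.519, -0.003], [0.519, 0.855, -0.002], [0.002, -0.003, -1.0]]
wrist_force: [0.7, -0.4, -2.7]
gripper_width: 0.294
grip_force: 30.0
```

Emit:
servo_tool(deltas=[[[0,0,0,0.3,0],[0,0,0,0.3,0],[0,0,0,0.2,0],[0,0,0,0,0],[0,0,0,0,0]]])

```text
time: 14.8
tool_pos: [0.4386, 0.2536, 0.1641]
ee_rot: [[-0.855, 0.519, 0.001], [0.519, 0.855, 0.0], [-0.0, 0.001, -1.0]]
wrist_force: [0.7, -0.1, -2.4]
gripper_width: 0.298
grip_force: 30.0
```

```bash
python3 - <<'E'
from h import *
s=read_state();print(s["tool_pos"],s["wrist_force"])
im=read_camera("side")
for t in("tip_end","meter","spot","block"):
    for r in place_of("side",t): print(t,round(r["confidence"],2),w("side",r["centre"]).round(3))
cv2.imwrite("pics/c.png",cv2.resize(im[230:390,230:430],(800,600)))
E
```

```text
[0.43855237 0.25364667 0.16408788] [ 0.7250992  -0.10566071 -2.43842893]
meter 0.82 [ 0.648  0.055 -0.003]
meter 0.75 [ 0.774  0.171 -0.001]
meter 0.43 [0.434 0.255 0.042]
spot 0.69 [0.439 0.254 0.039]
block 0.87 [ 0.49   0.265 -0.001]
```

View pics/c.png

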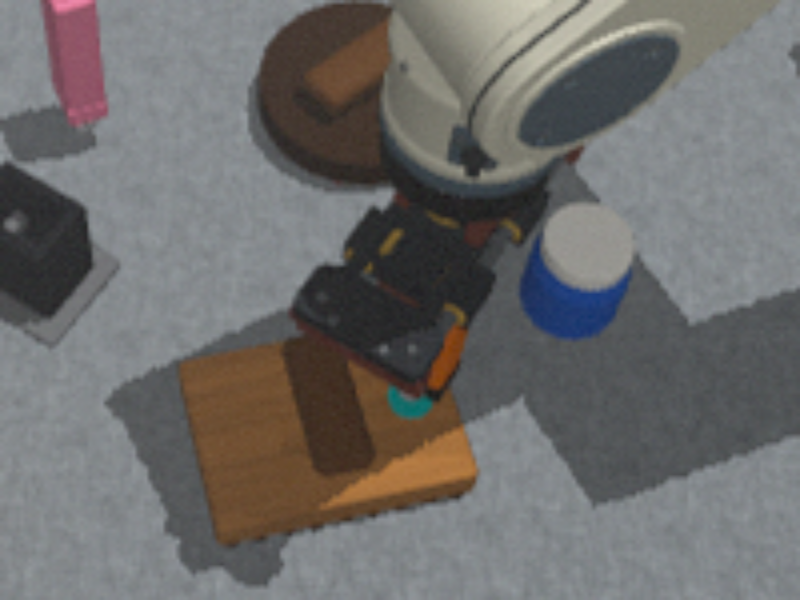

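The tip is at about (410,390) in the crop, just over the turquoise spot. The block handle and jar are clear of it. I press slowly from here.

Emit:
servo_tool(deltas=[[[0,0,0,0.2,0],[0,0,0,0.2,0],[0,0,0,0.2,0],[0,0,0,0,0],[0,0,0,0,0]]])

```text
time: 15.55
tool_pos: [0.4384, 0.2536, 0.1577]
ee_rot: [[-0.855, 0.519, 0.0], [0.519, 0.855, 0.0], [-0.0, 0.0, -1.0]]
wrist_force: [-0.1, 1.0, 0.1]
gripper_width: 0.294
grip_force: 30.0
```

Emit:
servo_tool(deltas=[[[0,0,0,0.2,0],[0,0,0,0.2,0],[0,0,0,0,0],[0,0,0,0,0],[0,0,0,0,0]]])

```text
time: 16.05
tool_pos: [0.4384, 0.2536, 0.1538]
ee_rot: [[-0.855, 0.519, 0.0], [0.519, 0.855, 0.0], [-0.0, 0.0, -1.0]]
wrist_force: [-0.5, 1.0, 1.6]
gripper_width: 0.298
grip_force: 30.0
```

Emit:
servo_tool(deltas=[[[0,0,0,0,0],[0,0,0,0,0],[0,0,0,0,0],[0,0,0,0,0],[0,0,0,0,0]]])

```text
time: 16.55
tool_pos: [0.4384, 0.2536, 0.1537]
ee_rot: [[-0.855, 0.519, 0.0], [0.519, 0.855, 0.0], [-0.0, 0.0, -1.0]]
wrist_force: [1.1, 0.3, 0.7]
gripper_width: 0.292
grip_force: 30.0
```

```bash
python3 - <<'E'
from h import *
for c in("side","top"):
  im=read_camera(c)
  for t in("tip_end","meter","spot","block","door_push","jar","round_block"):
    for r in place_of(c,t)[:3]: print(c,t,round(r["confidence"],2),w(c,r["centre"]).round(3))
  print(read_state()["wrist_force"],read_state()["tool_pos"])
  if c=="side": cv2.imwrite("pics/e.png",im)
E
```

```text
side meter 0.97 [ 0.649  0.056 -0.008]
side meter 0.5 [0.436 0.258 0.034]
side spot 0.78 [0.437 0.254 0.037]
side block 0.72 [ 0.491  0.269 -0.002]
side door_push 0.63 [ 0.634 -0.375  0.266]
side door_push 0.27 [ 0.523 -0.353  0.002]
side jar 0.97 [0.335 0.172 0.001]
side round_block 0.77 [0.459 0.033 0.003]
[0.64981559 0.55920452 2.50861814] [0.43840151 0.25359372 0.15371859]
top meter 0.8 [ 0.643  0.053 -0.001]
top meter 0.76 [0.769 0.169 0.001]
top meter 0.6 [0.439 0.253 0.03 ]
top spot 0.73 [0.438 0.253 0.038]
top door_push 0.59 [ 0.63  -0.377  0.269]
top door_push 0.29 [0.435 0.252 0.037]
top jar 0.55 [ 0.33   0.168 -0.001]
top round_block 0.92 [ 0.456  0.028 -0.005]
top round_block 0.29 [ 0.63  -0.376  0.271]
[0.61372009 0.46748772 1.54309712] [0.43838073 0.2535719  0.15371232]
```

View pics/e.png

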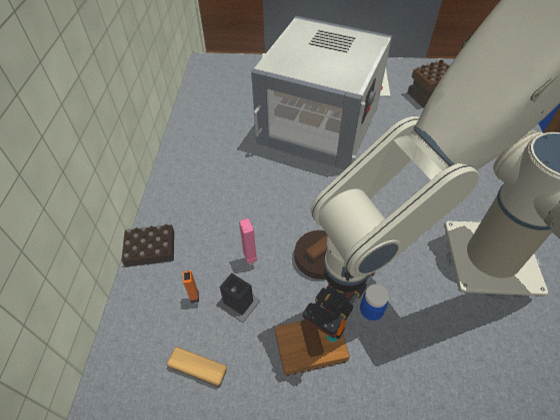

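The door is shut (front edge near 262,120), the meter's tip is on the spot (335,337), and the bystanders are where they were. The force of about 3.9 N and the 6.8 mm of travel past contact agree on roughly half way, so I'm handing in.

```bash
python3 -c "
from station import *
print(sign_off())"
```

```text
the job is handed in; nothing more can be done
None
```

I pushed the cabinet door shut onto its catch, took the orange meter out of its holder and handed the job in with the meter held upright on the turquoise spot. By my measurements the tip was sprung in about 7 mm of its 14 mm at roughly 4 N; the hand-in returned no verdict.

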